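# Pack Easter chocolates into their matching carton bases

### The job

Pack the four chocolate figures for the shop: stand each one upright in the low gold carton base that matches its foot in shape and size (locomotive in the long oblong base, covered wagon in the short oblong base, large egg in the large round base, small egg in the small round base). Each must stand flat on the floor of its base, inside the rim, with the locomotive and the wagon lined up lengthwise with their bases, either end first. Chocolate breaks, so set the figures down rather than dropping them and let none tip over, and leave the glass jar and the steel beaker where they stand.

Things in the scene. Friction and masses are not known exactly. Their poses are not given: they have to be found in the camera images.
- locomotive_center (a point): Chocolate tank locomotive, 90 long x 42 wide x 70 high. Chocolate brown, stands upright on the bench, z up (mm). Point: its centre, 35 above its underside; x along its length to the chimney end, y across. Foot: oblong 90 x 42, 13 high. Flat upright side tanks 40 apart (x -18 to 24, 13 to 47 above the underside): grip across these. Cab at the rear (40 wide, roof 44, top 66); chimney top 70. 0.15 kg.
- wagon_center (a point): Chocolate covered railway wagon with a gabled roof, 60 long x 42 wide x 64 high. Chocolate brown, stands upright on the bench, z up (mm). Point: its centre, 32 above its underside; x along its length, y across. Foot: oblong 60 x 42, 12 high. Above it flat upright sides 56 long, 40 apart, 12 to 48 above the underside: grip across these. 0.11 kg.
- big_egg_center (a point): Large chocolate egg on its own round foot, 60 in diameter x 82 high. Chocolate brown, stands upright on the bench, z up (mm). Point: its centre, 41 above its underside, where the egg is widest (60): grip it there. Foot: disc 60 in diameter, 10 high. 0.14 kg.
- small_egg_center (a point): Small chocolate egg on its own round foot, 40 in diameter x 59 high. Chocolate brown, stands upright on the bench, z up (mm). Point: its centre, 29.5 above its underside, where the egg is widest (40): grip it there. Foot: disc 40 in diameter, 8 high. 0.06 kg.
- long_base: Long oblong gold carton base fixed on the bench (mm): floor 3 thick, upright rim 9 high above the bench and 2.5 thick. Origin at the centre of its underside, z up. Inside the rim 110 mm along its x and 62 mm along its y. For the locomotive.
- short_base: Short oblong gold carton base fixed on the bench (mm): floor 3 thick, upright rim 9 high above the bench and 2.5 thick. Origin at the centre of its underside, z up. Inside the rim 80 mm along its x and 62 mm along its y. For the wagon.
- big_round_base: Large round gold carton base fixed on the bench (mm): floor 3 thick, upright rim 9 high above the bench and 2.5 thick. Origin at the centre of its underside, z up. Inside the rim 78 mm in diameter. For the large egg.
- small_round_base: Small round gold carton base fixed on the bench (mm): floor 3 thick, upright rim 9 high above the bench and 2.5 thick. Origin at the centre of its underside, z up. Inside the rim 58 mm in diameter. For the small egg.
- jar_mid (a point): Glass jar with a steel lid, 64 mm in diameter, 85 mm high, at one side of the work; not to be disturbed. Point on its axis, half-way up; z up.
- beaker_mid (a point): Open empty steel beaker, 72 mm in diameter at the rim, 75 mm high, at one side of the work; not to be disturbed. Point on its axis, half-way up; z up.

How it is judged (in metres and radians):
At the end, for the whole second after the job is handed in: Each figure is released, at rest, upright (3 degrees) and flat on the floor of its own base (2.5 mm): locomotive and wagon within 13 mm of the base's centre along each of its sides and 15 degrees of its length, either end first; eggs within 12 mm of the centre (x of locomotive_center in the frame of long_base between -0.013 and 0.013 m and y of locomotive_center in the frame of long_base between -0.013 and 0.013 m and angle between the x axis of locomotive_center and the x axis of long_base, either way round below 0.26 rad and z of locomotive_center in the frame of long_base below 0.0405 m and angle between each of locomotive_center, wagon_center, big_egg_center, small_egg_center's own z axis and vertical below 0.05 rad and linear speed of each of locomotive, wagon, big_egg, small_egg below 0.01 m/s and angular speed of each of locomotive, wagon, big_egg, small_egg below 0.1 rad/s and x of wagon_center in the frame of short_base between -0.013 and 0.013 m and y of wagon_center in the frame of short_base between -0.013 and 0.013 m and angle between the x axis of wagon_center and the x axis of short_base, either way round below 0.26 rad and z of wagon_center in the frame of short_base below 0.0375 m and horizontal distance between big_egg_center and big_round_base below 0.012 m and z of big_egg_center in the frame of big_round_base below 0.0465 m and horizontal distance between small_egg_center and small_round_base below 0.012 m and z of small_egg_center in the frame of small_round_base below 0.035 m); the robot touches nothing.
It fails at once if a figure is tipped over (leans more than 35 degrees) (angle between any of locomotive_center, wagon_center, big_egg_center, small_egg_center's own z axis and vertical above 0.61 rad).
It fails at once if a figure is dropped (faster than 0.65 m/s with no finger touching it, a free fall of about 2 cm) ((linear speed of locomotive above 0.65 m/s and contact force between locomotive and the fingers below 0.05 N) or (linear speed of wagon above 0.65 m/s and contact force between wagon and the fingers below 0.05 N) or (linear speed of big_egg above 0.65 m/s and contact force between big_egg and the fingers below 0.05 N) or (linear speed of small_egg above 0.65 m/s and contact force between small_egg and the fingers below 0.05 N)).
It fails at once if the jar or the beaker is pushed more than 20 mm from its place (distance of any of jar_mid, beaker_mid from where it was at the start of the episode above 0.02 m).
It also fails if it takes over 118 s, if anything falls off the work surface, if the arm or the gripper's body presses on something with over 40 N, if the wrist force passes 120 N, or if a joint passes its speed limit or range.

### The arm

A 7-joint arm with a two-finger parallel gripper is mounted at the origin on the work surface. World frame = base frame: x ahead of the robot, y to its left, z up, the work surface at z = 0. Lengths are in m, angles in degrees, forces in N, time in s.
With the tool pointing down it reaches from about 0.4 to 0.85 m from the base axis. Payload 4.5 kg.
Tool frame: the origin (TCP) lies between the finger pads; the fingertips stand 11 mm ahead of it and the grasp point (between the pads) lies 8 mm behind it; z points along the fingers, y is the line along which they close (so a half turn about z gives the same grasp; the last joint's range is limited). The gripper opens to 85 mm and grips with 20 to 120 N. Pads are 22 mm wide; open, the fingers measure 114 mm over their backs; the gripper's body (76 mm by 85 mm) begins 54 mm behind the grasp point. The pads swing forward as they close: fully open they stand 13 mm farther back than shut.
Start: joints at [65.306, 39.483, -11.15, 89.685, 9.013, 51.709, -12.324], TCP at [0.28, -0.559, 0.242] pointing down, gripper open.
Joint ranges: [-172.22, 172.22], [-26.19, 119.32], [-84.43, 86.54], [7.71, 146.69], [-57.33, 237.33], [2.42, 119.75], [-152.13, 152.13]. Speed limits (degrees/s): [147.25, 147.25, 180, 180, 180, 180, 180].

### API

Orientations are given as a 3x3 rotation matrix whose columns are the frame's x, y, z axes.
In Python, from cell import bot, cams gives the robot as it stands. The module is installed in compiled form; this text tells all that it offers.
- The arm moves only by the shell command python3 -m inch 'ROWS' [FORCE]. ROWS is a JSON object of lists of equal length, an entry for each row: "rot": the turn, a rotation vector about the world's x, y, z in degrees, a list of three; "offset": the shift along the world's x, y, z in m, a list of three; "hand": the opening, from 0 (shut) to 1 (fully open). In form: {"rot": [[wx, wy, wz], ...], "offset": [[dx, dy, dz], ...], "hand": [hand, ...]}. A call has 1 to 5 rows; each row is the pose to reach, as a shift and turn from the pose commanded when the call began; what a row does not reach only later rows make up. A row lasts 1/10 s, in which the tool goes at most 50 mm and 8.59 degrees, less where a joint would pass 70% of its speed; a pose out of reach is approached as far as the arm can. A call with a gripper value outside its range is refused whole. The fingers move at their own pace and stop on an object; FORCE is the grip in N (left out, the last holds). Time passes only in rows, so rows that repeat a pose let the fingers close. It gives the time, the measured TCP pose, the force, the opening and the grip force at its end, in the units of the state.
- bot.observe(): the state, without advancing time (a new reading comes with each control period).
- cams.grab_frame(name): name is "side" or "top"; returns (picture, depth): 400x640x3 uint8, red, green, blue; 400x640 float32, m along the optical axis (not along the pixel's ray), 0 where there is no reading.
- cams.calibration(name): a dict with "fx", "fy", "cx", "cy" (pixels), "position" and "rotation" of the camera in the world. Camera axes: x right, y up, looking along -z (the intrinsics and any distortion apply to the point x, -y, -z); pixel columns grow to the right and rows downward; lengths in m; the calibration is good to about 2 mm. A picture is of the moment at which its call begins. calibration takes no time and is no camera call.
- bot.sign_off(): hands the job in; it is judged then, once.
The state is a dict: "time": time; "joint_pos": joint angles; "dq": joint speeds; "joint_efforts": joint torques, N m; "eef_pos": TCP position; "eef_rot": TCP orientation; "wrist_force": force on the tool from outside, world axes, zero at the start; "wrist_torque": the same for the moment, N m; "finger_gap": finger opening in m; "grasp_force": force on a finger pad.
Only numpy, scipy, OpenCV 4.12 (cv2) and the standard library are available. Lean on these libraries where they do the work, as an engineer would, in place of code of your own. Each camera call takes 0.05 s, during which the arm holds its last target. There are 200 camera calls.

## Working session

There is one attempt and no reset: what is moved stays moved. The work goes in short steps, Python scripts to look and compute and a shell command to move; the robot and the scene stay as the last step left them, time stands still between calls to the robot, and variables do not carry over. Pictures are saved under pics/ and viewed, at most 14 in all, crops included, and the job is handed in when it is done.

```bash
mkdir -p pics
python3 - <<'E'
from cell import bot,cams
import cv2,numpy as np
for n in("top","side"):
    p,d=cams.grab_frame(n); cv2.imwrite(f"pics/{n}0.png",p[:,:,::-1]); np.savez(f"{n}0.npz",p=p,d=d)
    print(n,cams.calibration(n),(d==0).mean())
s=bot.observe();print(s)
E
```

```text
top {'fx': 482.26366961561934, 'fy': 482.26366961561934, 'cx': 326.1788295259936, 'cy': 197.78026435539667, 'position': array([ 0.42333785, -0.01026208,  1.37122794]), 'rotation': array([[ 0.00859767,  0.99628349, -0.0857047 ],
       [-0.99981024,  0.00706647, -0.01815338],
       [-0.01748029,  0.08584451,  0.99615519]])} 0.00387109375
side {'fx': 401.94263747755275, 'fy': 401.94263747755275, 'cx': 324.48718483297995, 'cy': 200.38522458091578, 'position': array([-0.0522237 ,  0.6191952 ,  0.80817642]), 'rotation': array([[-0.7103233 ,  0.47111377, -0.52296522],
       [-0.70360849, -0.4547838 ,  0.54599157],
       [ 0.01938804,  0.7557933 ,  0.65452318]])} 0.0037734375
{'time': 0.1, 'joint_pos': array([ 65.30756489,  39.5292277 , -11.14582948,  89.74090845,
         9.00970199,  51.70913797, -12.32403924]), 'dq': array([-0.04190459, -0.18979698, -0.16865846, -0.08863902, -0.00537984,
        0.02661117,  0.03185295]), 'joint_efforts': array([-4.01950892e-03, -5.40608239e+01, -1.27162702e+00, -1.58988887e+01,
        9.36818251e-03,  4.31117864e-03, -5.17252204e-05]), 'eef_pos': array([ 0.27984771, -0.5581927 ,  0.24154597]), 'eef_rot': array([[ 8.93899161e-01,  4.48267327e-01, -8.32871631e-04],
       [ 4.48268094e-01, -8.93897924e-01,  1.48885242e-03],
       [-7.70983260e-05, -1.70423371e-03, -9.99998545e-01]]), 'wrist_force': array([-0.08808542,  0.04507008, -0.0479562 ]), 'wrist_torque': array([ 0.02557238, -0.02279876, -0.0081094 ]), 'grasp_force': 0.0, 'finger_gap': 0.0852624208634087}
```

View pics/top0.png

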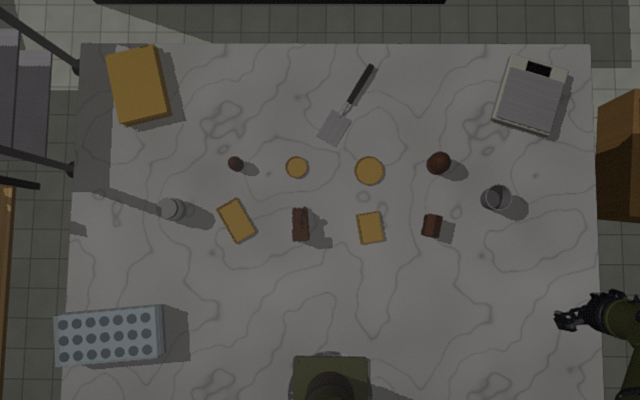

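View pics/side0.png

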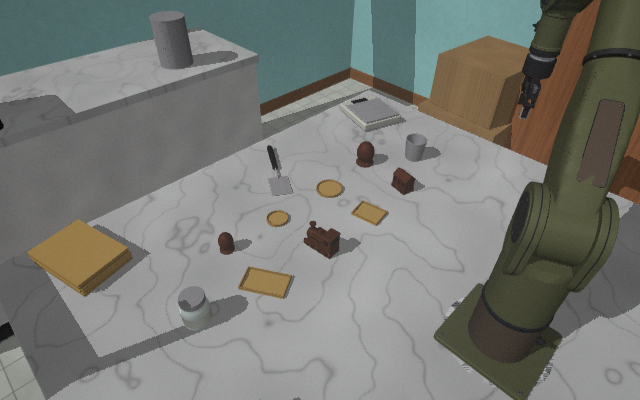

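The top view shows, left to right, the small egg (236,163), small round base (297,167), large round base (369,171), large egg (438,163) and beaker (497,197). The lower row is the jar (172,208), long base (237,221), locomotive (300,224), short base (371,228) and wagon (432,225). The side view agrees; the locomotive's chimney is at (312,226).

```bash
cat > m.py <<'E'
import cv2,numpy as np
from cell import cams
def cloud(n,d):
    c=cams.calibration(n);v,u=np.mgrid[:400,:640]
    P=np.stack([(u-c["cx"])/c["fx"]*d,-(v-c["cy"])/c["fy"]*d,-d],-1)
    return P@c["rotation"].T+c["position"]
def ray(n,uv,z):
    c=cams.calibration(n);uv=np.asarray(uv,float).reshape(-1,2)
    r=np.stack([(uv[:,0]-c["cx"])/c["fx"],-(uv[:,1]-c["cy"])/c["fy"],-np.ones(len(uv))],-1)@c["rotation"].T
    return (c["position"]+r*((z-c["position"][2])/r[:,2])[:,None])[:,:2]
def masks(p):
    h=cv2.cvtColor(p,cv2.COLOR_RGB2HSV);H,S,V=cv2.split(h)
    return ((H>14)&(H<30)&(S>110)&(V>70)), (((H<14)|(H>170))&(S>70)&(V<120))
def blobs(m,lo=60,hi=3000):
    n,l,st,ce=cv2.connectedComponentsWithStats(m.astype(np.uint8))
    return [(l==i,ce[i]) for i in range(1,n) if lo<st[i,4]<hi]
E
python3 - <<'E'
from m import *
for n in("top","side"):
    f=np.load(n+"0.npz");p,d=f["p"],f["d"];C=cloud(n,d)
    for k,m in zip(("gold","brown"),masks(p)):
        for b,ce in blobs(m):
            P=C[b&(d>0)];c=P.mean(0)
            if not(.3<c[0]<.75 and abs(c[1])<.5):continue
            z=np.percentile(P[:,2],[2,50,98])
            cn=max(cv2.findContours(b.astype(np.uint8),0,1)[0],key=len)
            out=[]
            zz=[.009] if k=="gold" else [.0,.035,.06]
            for h in zz:
                q=ray(n,cn.reshape(-1,2),h).astype(np.float32)*1000
                (x,y),w,a=cv2.minAreaRect(q);out.append([round(float(t),1) for t in(x,y,*w,a)])
            q=(P[:,:2]*1000).astype(np.float32);R=cv2.minAreaRect(q);E=cv2.minEnclosingCircle(q)
            print(n,k,ce.round(0),b.sum(),"z",(z*1000).round(),"sil",out,"cloud",np.round(R[0]+R[1]+(R[2],),1))
E
```

```text
top gold [296. 167.] 334 z [-3.  3. 11.] sil [[628.2, 101.5, 57.7, 57.2, 0.7]] cloud [6.293e+02 1.015e+02 5.860e+01 5.760e+01 2.000e-01]
top gold [368. 170.] 611 z [-3.  3. 10.] sil [[619.4, -105.2, 77.5, 76.7, 0.2]] cloud [ 620.2 -105.3   78.2   78.8   36.2]
top gold [236. 220.] 901 z [-3.  3. 11.] sil [[475.6, 270.9, 113.1, 64.9, 31.1]] cloud [476.  270.8 114.   65.6  31.7]
top gold [369. 227.] 669 z [-3.  3. 10.] sil [[458.9, -108.3, 81.7, 65.8, 9.9]] cloud [ 459.  -108.2   82.1   65.4   10.1]
top brown [438. 162.] 368 z [ 4. 68. 83.] sil [[644.3, -304.9, 56.3, 67.5, 44.5], [638.6, -297.4, 54.9, 65.8, 44.5], [634.6, -292.1, 53.8, 64.5, 44.5]] cloud [ 636.7 -294.7   53.    48.1    7.1]
top brown [299. 226.] 404 z [37. 62. 73.] sil [[465.3, 91.1, 90.0, 44.4, 6.4], [464.2, 88.6, 87.7, 43.3, 6.4], [463.4, 86.7, 86.1, 42.5, 6.4]] cloud [465.3  87.1  89.9  41.9   7.6]
top brown [431. 225.] 352 z [12. 55. 66.] sil [[466.0, -283.7, 48.0, 61.2, 79.0], [464.9, -276.7, 46.8, 59.6, 79.0], [464.1, -271.7, 45.9, 58.5, 79.0]] cloud [ 464.1 -277.3   40.9   57.4   77.6]
side gold [329. 188.] 331 z
[... 537 characters left out ...]
6, 39.6], [643.6, -296.9, 53.0, 146.9, 39.6], [621.1, -267.3, 51.3, 142.2, 39.6]] cloud [ 633.1 -287.8   55.4   38.5   41.4]
side brown [401. 179.] 276 z [ 6. 47. 62.] sil [[492.4, -307.6, 63.5, 126.9, 20.7], [468.9, -267.5, 60.8, 121.4, 20.7], [452.0, -238.8, 58.8, 117.5, 20.7]] cloud [ 466.8 -270.5   34.4   60.5   80.9]
side brown [320. 239.] 617 z [ 7. 45. 69.] sil [[491.1, 68.1, 93.1, 115.9, 26.3], [467.5, 92.0, 89.1, 110.9, 26.3], [450.7, 109.1, 86.2, 107.3, 26.3]] cloud [467.5  89.9  96.5  42.9   8.2]
side brown [224. 243.] 194 z [ 3. 40. 58.] sil [[659.1, 266.5, 32.8, 77.8, 57.6], [628.3, 281.8, 31.3, 74.4, 57.6], [606.3, 292.7, 30.3, 72.0, 57.6]] cloud [631.5 280.5  33.3  24.3  35.6]
```

Run:
```python
from m import *
from scipy.optimize import least_squares
for nm,c0,r,zc in(("big",(.638,-.297),.03,.041),("small",(.631,.281),.02,.0295)):
  for ns in(("top",),("side",),("top","side")):
    Q=[]
    for n in ns:
        C=cloud(n,np.load(n+"0.npz")["d"]).reshape(-1,3)
        k=(np.hypot(*(C[:,:2]-c0).T)<.05)&(abs(C[:,2]-zc)<.35*zc);Q.append(C[k])
    Q=np.vstack(Q);s=least_squares(lambda c:np.hypot(*(Q[:,:2]-c).T)-r*.985,c0,loss="soft_l1",f_scale=.003)
    print(nm,ns,len(Q),(s.x*1000).round(1),np.abs(s.fun).mean())
from cell import bot
R=bot.observe()["eef_rot"];print(np.degrees(np.arctan2(R[1,1],R[0,1])))
C=cloud("top",np.load("top0.npz")["d"]);
for uv in((172,208),(497,197)):print(C[uv[1]-10:uv[1]+10:4,uv[0]-10:uv[0]+10:5].reshape(-1,3).mean(0))
```

```text
big ('top',) 69 [ 640.9 -300.7] 0.0009441232068583352
big ('side',) 120 [ 641.9 -299.5] 0.00147112633252092
big ('top', 'side') 189 [ 641.4 -300. ] 0.0013404408850805974
small ('top',) 29 [636.6 273.3] 0.0007343639326456256
small ('side',) 83 [637.4 273.1] 0.0008480941084347675
small ('top', 'side') 112 [637.2 273. ] 0.0008460263141596003
-63.36738661206009
[0.50967497 0.43806056 0.07412341]
[ 0.55054125 -0.45594751  0.02141175]
```

```bash
python3 -m inch '{"rot":[[0,0,-4],[0,0,-8],[0,0,-12],[0,0,-16],[0,0,-20]],"offset":[[0.02,0.03,0],[0.04,0.06,-0.01],[0.06,0.09,-0.02],[0.08,0.12,-0.03],[0.1,0.15,-0.05]],"hand":[1,1,1,1,1]}' 40
python3 -m inch '{"rot":[[0,0,-4],[0,0,-8],[0,0,-12],[0,0,-15],[0,0,-18]],"offset":[[0.02,0.03,-0.01],[0.04,0.06,-0.02],[0.06,0.09,-0.03],[0.075,0.12,-0.04],[0.085,0.133,-0.052]],"hand":[1,1,1,1,1]}'
python3 -m inch '{"rot":[[0,0,0]],"offset":[[0,0,0]],"hand":[1]}'
```

```text
time: 0.6
eef_pos: [0.3813, -0.4081, 0.1926]
eef_rot: [[0.994, 0.112, 0.002], [0.112, -0.994, -0.002], [0.002, 0.002, -1.0]]
wrist_force: [1.3, 0.9, -0.9]
finger_gap: 0.0855
grasp_force: 0.0
time: 1.1
eef_pos: [0.4668, -0.2716, 0.1397]
eef_rot: [[0.981, -0.194, 0.0], [-0.194, -0.981, 0.002], [-0.0, -0.002, -1.0]]
wrist_force: [-0.3, -0.8, 1.1]
finger_gap: 0.0852
grasp_force: 0.0
time: 1.2
eef_pos: [0.4663, -0.2718, 0.1388]
eef_rot: [[0.982, -0.191, -0.002], [-0.191, -0.982, 0.003], [-0.002, -0.003, -1.0]]
wrist_force: [-0.0, 0.5, 0.6]
finger_gap: 0.0852
grasp_force: 0.0
```

```bash
python3 -m inch '{"rot":[[0,0,0],[0,0,0],[0,0,0],[0,0,0],[0,0,0]],"offset":[[-0.001,-0.004,-0.03],[-0.001,-0.004,-0.06],[-0.001,-0.004,-0.085],[-0.001,-0.004,-0.105],[-0.001,-0.004,-0.115]],"hand":[1,1,1,1,1]}'
python3 - <<'E'
from m import *
from cell import bot
p,d=cams.grab_frame("side");cv2.imwrite("pics/s1.png",cv2.resize(p[90:250,310:510,::-1],None,fx=4,fy=3.75)[:600])
print(bot.observe()["eef_pos"])
E
```

```text
time: 1.7
eef_pos: [0.4626, -0.2811, 0.0241]
eef_rot: [[0.98, -0.198, -0.002], [-0.198, -0.98, -0.0], [-0.002, 0.0, -1.0]]
wrist_force: [-1.0, 0.8, 0.4]
finger_gap: 0.0854
grasp_force: 0.0
[ 0.46246338 -0.28069826  0.02345583]
```

View pics/s1.png

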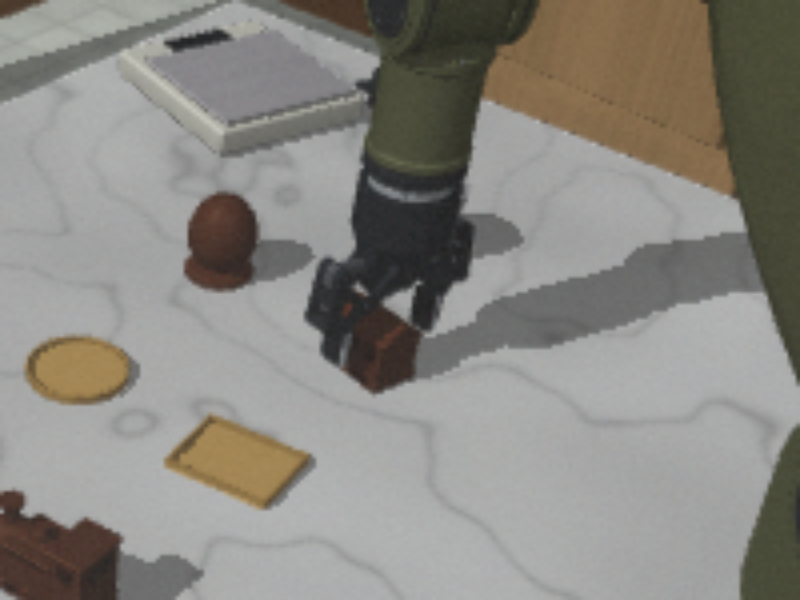

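The open fingers straddle the wagon (around pixel 380,340 in the crop), and the tips are clear of the bench. Closing now.

```bash
python3 -m inch '{"rot":[[0,0,0],[0,0,0],[0,0,0],[0,0,0],[0,0,0]],"offset":[[0.001,0.004,0],[0.001,0.004,0],[0.001,0.004,0],[0.001,0.004,0],[0.001,0.004,0]],"hand":[0.7,0.6,0.5,0.4,0.3]}' 40
python3 -m inch '{"rot":[[0,0,0],[0,0,0],[0,0,0],[0,0,0],[0,0,0]],"offset":[[0,0,0],[0,0,0],[0,0,0],[0,0,0],[0,0,0]],"hand":[0.2,0.1,0,0,0]}' 40
```

```text
time: 2.25
eef_pos: [0.4659, -0.2761, 0.0265]
eef_rot: [[0.98, -0.197, 0.002], [-0.197, -0.98, -0.001], [0.002, 0.001, -1.0]]
wrist_force: [-0.8, -0.0, 6.5]
finger_gap: 0.0395
grasp_force: 41.2
time: 2.75
eef_pos: [0.4659, -0.2761, 0.0265]
eef_rot: [[0.98, -0.197, 0.002], [-0.197, -0.98, -0.001], [0.002, 0.001, -1.0]]
wrist_force: [-0.6, 0.3, 7.2]
finger_gap: 0.0395
grasp_force: 41.2
```

```bash
python3 -m inch '{"rot":[[0,0,0],[0,0,0],[0,0,0],[0,0,4],[0,0,8]],"offset":[[0,0,0.01],[0,0,0.025],[0,0,0.04],[0,0.02,0.04],[-0.002,0.05,0.04]],"hand":[0,0,0,0,0]}'
python3 -m inch '{"rot":[[0,0,4],[0,0,8],[0,0,12],[0,0,13.5],[0,0,13.5]],"offset":[[-0.002,0.035,0],[-0.003,0.07,0],[-0.005,0.1,0],[-0.005,0.115,0],[-0.005,0.119,0]],"hand":[0,0,0,0,0]}'
python3 -m inch '{"rot":[[0,0,0]],"offset":[[0,0,0]],"hand":[0]}'
```

```text
time: 3.25
eef_pos: [0.464, -0.2267, 0.0666]
eef_rot: [[0.998, -0.057, 0.003], [-0.057, -0.998, -0.002], [0.003, 0.002, -1.0]]
wrist_force: [-0.0, 0.5, -2.2]
finger_gap: 0.0394
grasp_force: 40.5
time: 3.75
eef_pos: [0.458, -0.103, 0.0657]
eef_rot: [[0.983, 0.183, -0.0], [0.183, -0.983, 0.002], [0.0, -0.002, -1.0]]
wrist_force: [0.7, 0.6, -1.2]
finger_gap: 0.0397
grasp_force: 40.6
time: 3.85
eef_pos: [0.4583, -0.1058, 0.0656]
eef_rot: [[0.984, 0.178, 0.0], [0.178, -0.984, 0.0], [0.0, -0.0, -1.0]]
wrist_force: [-0.4, -0.2, -1.0]
finger_gap: 0.0397
grasp_force: 40.5
```

```bash
python3 -m inch '{"rot":[[0,0,0],[0,0,0],[0,0,0],[0,0,0],[0,0,0]],"offset":[[0,-0.001,-0.01],[0,-0.001,-0.02],[0,-0.001,-0.028],[0,-0.001,-0.032],[0,-0.001,-0.034]],"hand":[0,0,0,0,0]}'
python3 -m inch '{"rot":[[0,0,0],[0,0,0]],"offset":[[0,0,-0.001],[0,0,-0.002]],"hand":[0,0]}'
```

```text
time: 4.35
eef_pos: [0.4577, -0.108, 0.0305]
eef_rot: [[0.985, 0.175, -0.001], [0.175, -0.985, 0.0], [-0.001, -0.0, -1.0]]
wrist_force: [0.2, 0.2, 0.2]
finger_gap: 0.0394
grasp_force: 40.5
time: 4.55
eef_pos: [0.4582, -0.1078, 0.0295]
eef_rot: [[0.984, 0.176, 0.0], [0.176, -0.984, -0.0], [0.0, 0.0, -1.0]]
wrist_force: [-2.0, 0.5, 12.2]
finger_gap: 0.0399
grasp_force: 42.2
```

```bash
python3 -m inch '{"rot":[[0,0,0],[0,0,0],[0,0,0],[0,0,0],[0,0,0]],"offset":[[0,0,0.001],[0,0,0.001],[0,0,0.001],[0,0,0.001],[0,0,0.001]],"hand":[0.5,0.6,0.8,1,1]}'
python3 -m inch '{"rot":[[0,0,0],[0,0,0],[0,0,0],[0,0,0],[0,0,0]],"offset":[[0,0,0.02],[0,0,0.05],[0,0,0.085],[0.01,-0.01,0.11],[0.04,-0.05,0.11]],"hand":[1,1,1,1,1]}'
python3 - <<'E'
from m import *
p,d=cams.grab_frame("side");cv2.imwrite("pics/s2.png",cv2.resize(p[130:250,300:460,::-1],None,fx=4,fy=4))
E
```

```text
time: 5.05
eef_pos: [0.4582, -0.1077, 0.0304]
eef_rot: [[0.984, 0.176, 0.0], [0.176, -0.984, -0.0], [0.0, 0.0, -1.0]]
wrist_force: [-0.7, -0.5, -0.9]
finger_gap: 0.0854
grasp_force: 0.0
time: 5.55
eef_pos: [0.4978, -0.1536, 0.1433]
eef_rot: [[0.983, 0.183, 0.0], [0.183, -0.983, 0.003], [0.001, -0.003, -1.0]]
wrist_force: [1.3, 1.0, -0.2]
finger_gap: 0.0854
grasp_force: 0.0
```

View pics/s2.png

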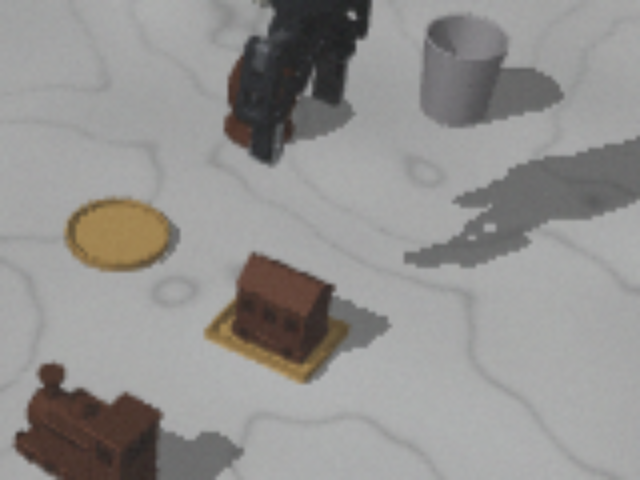

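The wagon stands level inside the short base (crop pixel 285,310). Next is the large egg.

```bash
python3 -m inch '{"rot":[[0,0,0],[0,0,0],[0,0,0],[0,0,0],[0,0,0]],"offset":[[0.03,-0.03,0],[0.065,-0.065,0],[0.1,-0.1,0],[0.125,-0.125,0],[0.143,-0.144,0]],"hand":[1,1,1,1,1]}'
python3 -m inch '{"rot":[[0,0,0],[0,0,0]],"offset":[[0,0,0],[0,0,0]],"hand":[1,1]}'
```

```text
time: 6.1
eef_pos: [0.6421, -0.3042, 0.1398]
eef_rot: [[0.985, 0.174, 0.001], [0.174, -0.985, -0.001], [0.0, 0.001, -1.0]]
wrist_force: [-0.9, 0.7, -0.1]
finger_gap: 0.0854
grasp_force: 0.0
time: 6.3
eef_pos: [0.6403, -0.3015, 0.1393]
eef_rot: [[0.985, 0.175, -0.002], [0.175, -0.985, 0.001], [-0.002, -0.001, -1.0]]
wrist_force: [-0.1, -0.9, -0.2]
finger_gap: 0.0857
grasp_force: 0.0
```

```bash
python3 -m inch '{"rot":[[0,0,0],[0,0,0],[0,0,0],[0,0,0],[0,0,0]],"offset":[[0.001,0.001,-0.03],[0.001,0.001,-0.06],[0.001,0.001,-0.085],[0.001,0.001,-0.1],[0.001,0.001,-0.108]],"hand":[1,1,1,1,1]}' 
python3 -m inch '{"rot":[[0,0,0],[0,0,0],[0,0,0],[0,0,0],[0,0,0]],"offset":[[0,0,0],[0,0,0],[0,0,0],[0,0,0],[0,0,0]],"hand":[0.9,0.8,0.7,0.6,0.4]}' 30
python3 -m inch '{"rot":[[0,0,0],[0,0,0],[0,0,0]],"offset":[[0,0,0],[0,0,0],[0,0,0]],"hand":[0.2,0,0]}' 40
python3 - <<'E'
from m import *
p,d=cams.grab_frame("side");cv2.imwrite("pics/s3.png",cv2.resize(p[100:220,300:460,::-1],None,fx=4,fy=4))
E
```

```text
time: 6.8
eef_pos: [0.6409, -0.2993, 0.0309]
eef_rot: [[0.984, 0.177, -0.003], [0.177, -0.984, 0.002], [-0.002, -0.002, -1.0]]
wrist_force: [-0.2, 0.0, -0.4]
finger_gap: 0.0853
grasp_force: 0.0
time: 7.3
eef_pos: [0.6432, -0.3009, 0.0344]
eef_rot: [[0.984, 0.176, 0.002], [0.176, -0.984, -0.001], [0.002, 0.001, -1.0]]
wrist_force: [-0.3, 1.1, 5.4]
finger_gap: 0.0582
grasp_force: 31.6
time: 7.6
eef_pos: [0.6432, -0.3009, 0.0345]
eef_rot: [[0.984, 0.176, 0.002], [0.176, -0.984, -0.001], [0.002, 0.001, -1.0]]
wrist_force: [-0.6, 2.2, 5.3]
finger_gap: 0.0578
grasp_force: 41.4
```

View pics/s3.png

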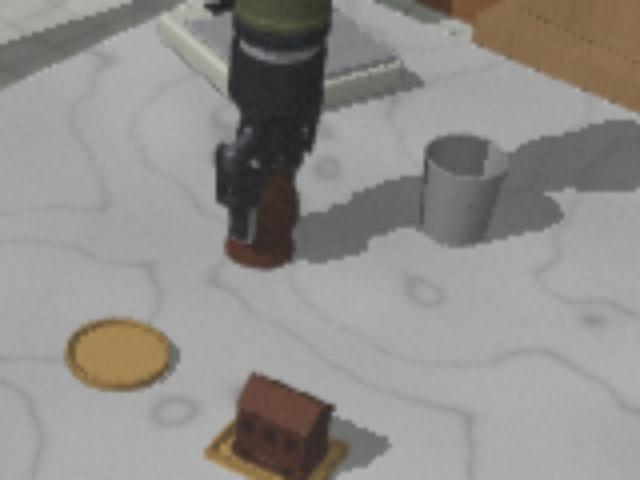

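The fingers hold the egg a little low: the pads reach near the foot (crop 245,235) and the gap is 57.8 mm. I'll regrip about 6 mm higher.

```bash
python3 -m inch '{"rot":[[0,0,0],[0,0,0],[0,0,0],[0,0,0],[0,0,0]],"offset":[[0,0,0],[0,0,0],[0,0,0.003],[0,0,0.006],[0,0,0.006]],"hand":[0.75,0.85,0.9,0.9,0.9]}' 
python3 -m inch '{"rot":[[0,0,0],[0,0,0],[0,0,0],[0,0,0],[0,0,0]],"offset":[[0,0,0],[0,0,0],[0,0,0],[0,0,0],[0,0,0]],"hand":[0.8,0.7,0.6,0.4,0]}' 30
python3 -m inch '{"rot":[[0,0,0],[0,0,0],[0,0,0]],"offset":[[0,0,0],[0,0,0],[0,0,0]],"hand":[0,0,0]}' 40
```

```text
time: 8.15
eef_pos: [0.6426, -0.301, 0.0389]
eef_rot: [[0.984, 0.176, 0.001], [0.176, -0.984, -0.001], [0.001, 0.001, -1.0]]
wrist_force: [0.1, 1.1, 0.8]
finger_gap: 0.0768
grasp_force: 0.0
time: 8.65
eef_pos: [0.6422, -0.3009, 0.0388]
eef_rot: [[0.984, 0.176, 0.0], [0.176, -0.984, -0.0], [0.0, 0.0, -1.0]]
wrist_force: [-2.1, -0.1, 4.8]
finger_gap: 0.0579
grasp_force: 32.1
time: 8.95
eef_pos: [0.6422, -0.3009, 0.0389]
eef_rot: [[0.984, 0.176, 0.0], [0.176, -0.984, -0.0], [0.0, 0.0, -1.0]]
wrist_force: [-1.4, 0.0, 6.8]
finger_gap: 0.0574
grasp_force: 41.4
```

```bash
python3 -m inch '{"rot":[[0,0,0],[0,0,0],[0,0,0],[0,0,0],[0,0,0]],"offset":[[0,0,0.008],[0,0,0.02],[0,0,0.035],[-0.002,0.02,0.035],[-0.006,0.05,0.035]],"hand":[0,0,0,0,0]}'
python3 -m inch '{"rot":[[0,0,0],[0,0,0],[0,0,0],[0,0,0],[0,0,0]],"offset":[[-0.004,0.035,0],[-0.008,0.07,0],[-0.012,0.105,0],[-0.015,0.135,0],[-0.016,0.145,0]],"hand":[0,0,0,0,0]}'
python3 -m inch '{"rot":[[0,0,0],[0,0,0]],"offset":[[0,0,0],[0,0,0]],"hand":[0,0]}'
```

```text
time: 9.45
eef_pos: [0.6368, -0.2538, 0.0753]
eef_rot: [[0.985, 0.172, 0.004], [0.172, -0.985, -0.004], [0.003, 0.004, -1.0]]
wrist_force: [0.4, 0.9, -1.3]
finger_gap: 0.0572
grasp_force: 43.2
time: 9.95
eef_pos: [0.6207, -0.0999, 0.0744]
eef_rot: [[0.983, 0.181, 0.001], [0.181, -0.983, 0.004], [0.002, -0.004, -1.0]]
wrist_force: [0.2, 0.4, -2.3]
finger_gap: 0.0571
grasp_force: 43.2
time: 10.15
eef_pos: [0.6207, -0.1078, 0.074]
eef_rot: [[0.985, 0.175, 0.001], [0.175, -0.985, -0.002], [0.001, 0.002, -1.0]]
wrist_force: [0.4, -0.7, -1.9]
finger_gap: 0.0575
grasp_force: 43.2
```

```bash
python3 -m inch '{"rot":[[0,0,0],[0,0,0],[0,0,0],[0,0,0],[0,0,0]],"offset":[[0,0.002,-0.008],[0,0.002,-0.016],[0,0.002,-0.023],[0,0.002,-0.028],[0,0.002,-0.03]],"hand":[0,0,0,0,0]}'
python3 -m inch '{"rot":[[0,0,0],[0,0,0]],"offset":[[0,0,-0.001],[0,0,-0.002]],"hand":[0,0]}'
python3 - <<'E'
from m import *
p,d=cams.grab_frame("side");cv2.imwrite("pics/s4.png",cv2.resize(p[110:230,280:440,::-1],None,fx=4,fy=4))
E
```

```text
time: 10.65
eef_pos: [0.6196, -0.1039, 0.0422]
eef_rot: [[0.984, 0.176, -0.001], [0.176, -0.984, 0.0], [-0.001, -0.0, -1.0]]
wrist_force: [-0.7, -0.3, -1.2]
finger_gap: 0.0576
grasp_force: 43.2
time: 10.85
eef_pos: [0.6197, -0.1038, 0.0419]
eef_rot: [[0.984, 0.176, -0.001], [0.176, -0.984, -0.0], [-0.001, -0.0, -1.0]]
wrist_force: [-5.0, 1.3, 9.2]
finger_gap: 0.0577
grasp_force: 44.1
```

View pics/s4.png

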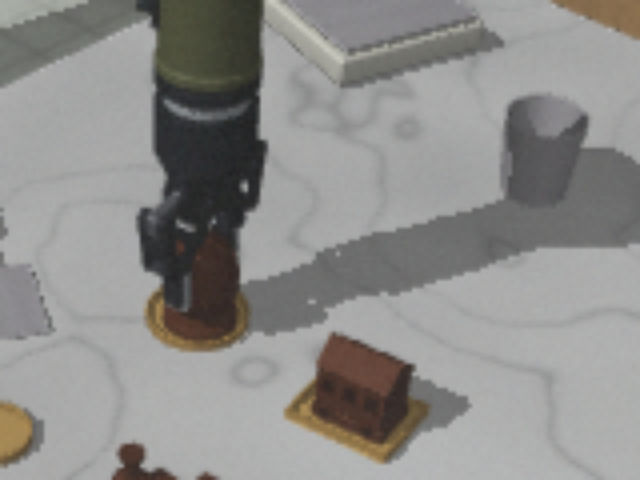

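The egg stands inside the large round base's rim (crop 200,315) and there is floor contact at 9 N. Releasing.

```bash
python3 -m inch '{"rot":[[0,0,0],[0,0,0],[0,0,0],[0,0,0],[0,0,0]],"offset":[[0,0,0.001],[0,0,0.001],[0,0,0.001],[0,0,0.001],[0,0,0.001]],"hand":[0.72,0.8,0.9,1,1]}'
python3 -m inch '{"rot":[[0,0,0],[0,0,0],[0,0,0],[0,0,0],[0,0,-2]],"offset":[[0,0,0.02],[0,0,0.05],[0,0,0.085],[0,0,0.11],[-0.02,0.025,0.11]],"hand":[1,1,1,1,1]}'
python3 -m inch '{"rot":[[0,0,0],[0,0,0],[0,0,0],[0,0,0],[0,0,-0.5]],"offset":[[-0.03,0.035,0],[-0.06,0.07,0],[-0.09,0.11,0],[-0.115,0.145,0],[-0.135,0.167,0]],"hand":[1,1,1,1,1]}'
python3 - <<'E'
from m import *
from cell import bot
p,d=cams.grab_frame("side");cv2.imwrite("pics/s5.png",cv2.resize(p[150:270,230:390,::-1],None,fx=4,fy=4))
C=cloud("side",d);
for z0,z1 in((.0,.02),(.03,.055)):
    k=masks(p)[1]&(d>0)&(C[...,2]>z0)&(C[...,2]<z1)&(abs(C[...,0]-.465)<.07)&(abs(C[...,1]-.088)<.06)
    print(k.sum(),cv2.minAreaRect((C[k][:,:2]*1000).astype(np.float32)) if k.sum()>5 else 0)
s=bot.observe();print(s["eef_pos"],s["joint_pos"])
E
```

```text
time: 11.4
eef_pos: [0.6203, -0.1037, 0.0423]
eef_rot: [[0.984, 0.176, 0.0], [0.176, -0.984, -0.0], [0.0, 0.0, -1.0]]
wrist_force: [0.7, 0.5, 0.4]
finger_gap: 0.0855
grasp_force: 0.0
time: 11.9
eef_pos: [0.6052, -0.0836, 0.1565]
eef_rot: [[0.991, 0.135, 0.012], [0.135, -0.991, -0.005], [0.012, 0.006, -1.0]]
wrist_force: [1.0, -0.5, 0.2]
finger_gap: 0.0854
grasp_force: 0.0
time: 12.4
eef_pos: [0.4633, 0.0913, 0.1525]
eef_rot: [[0.991, 0.136, -0.001], [0.136, -0.991, 0.001], [-0.0, -0.002, -1.0]]
wrist_force: [0.3, 0.9, -0.4]
finger_gap: 0.0851
grasp_force: 0.0
127 ((466.6147766113281, 100.11778259277344), (91.81745910644531, 23.951717376708984), 8.56687068939209)
248 ((464.4024658203125, 87.69922637939453), (85.52056121826172, 42.149078369140625), 2.7298593521118164)
[0.45936083 0.09469679 0.1521518 ] [-19.44514787  37.43453249   3.74516789 121.19307794  -6.8655154
  21.85287381 -91.98306717]
```

View pics/s5.png

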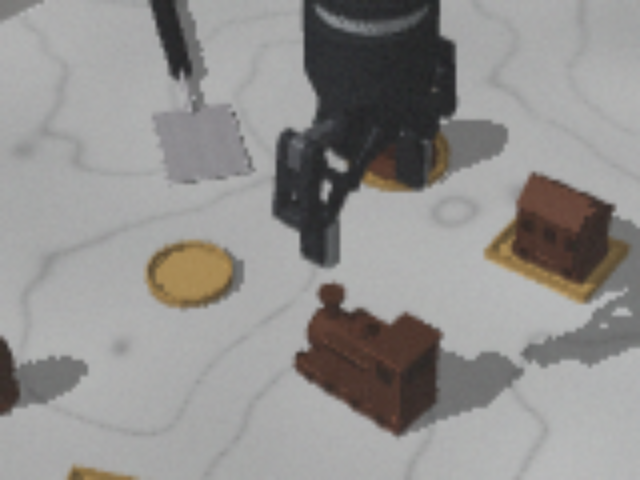

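The locomotive is at crop (370,355) with its chimney end away from the robot. The wagon and large egg are still standing in their bases.

```bash
python3 -m inch '{"rot":[[0,0,0],[0,0,0]],"offset":[[0,0,0],[0,0,0]],"hand":[1,1]}'
```

```text
time: 12.65
eef_pos: [0.4661, 0.0877, 0.1525]
eef_rot: [[0.991, 0.132, 0.001], [0.132, -0.991, -0.001], [0.001, 0.001, -1.0]]
wrist_force: [0.1, -0.1, -0.2]
finger_gap: 0.0851
grasp_force: 0.0
```

```bash
python3 -m inch '{"rot":[[0,0,0],[0,0,0],[0,0,0],[0,0,0],[0,0,0]],"offset":[[0.001,0.001,-0.03],[0.001,0.001,-0.065],[0.001,0.001,-0.095],[0.001,0.001,-0.114],[0.001,0.001,-0.122]],"hand":[1,1,1,1,1]}' 
python3 -m inch '{"rot":[[0,0,0],[0,0,0],[0,0,0],[0,0,0],[0,0,0]],"offset":[[0,0,0],[0,0,0],[0,0,0],[0,0,0],[0,0,0]],"hand":[0.8,0.7,0.6,0.5,0.4]}' 40
python3 -m inch '{"rot":[[0,0,0],[0,0,0],[0,0,0]],"offset":[[0,0,0],[0,0,0],[0,0,0]],"hand":[0.2,0,0]}' 45
```

```text
time: 13.15
eef_pos: [0.4666, 0.0876, 0.0285]
eef_rot: [[0.992, 0.13, -0.001], [0.13, -0.992, -0.001], [-0.001, 0.001, -1.0]]
wrist_force: [-0.1, 0.0, 0.6]
finger_gap: 0.0852
grasp_force: 0.0
time: 13.65
eef_pos: [0.4669, 0.0892, 0.0314]
eef_rot: [[0.991, 0.132, 0.002], [0.132, -0.991, 0.0], [0.002, 0.0, -1.0]]
wrist_force: [-0.1, -0.7, 5.8]
finger_gap: 0.0395
grasp_force: 40.2
time: 13.95
eef_pos: [0.4669, 0.0892, 0.0314]
eef_rot: [[0.991, 0.132, 0.002], [0.132, -0.991, 0.0], [0.002, 0.0, -1.0]]
wrist_force: [-0.2, 0.6, 7.2]
finger_gap: 0.0395
grasp_force: 44.3
```

```bash
python3 -m inch '{"rot":[[0,0,0],[0,0,0],[0,0,0],[0,0,4],[0,0,8]],"offset":[[0,0,0.008],[0,0,0.02],[0,0,0.035],[0.001,0.02,0.035],[0.003,0.05,0.035]],"hand":[0,0,0,0,0]}'
python3 -m inch '{"rot":[[0,0,4],[0,0,8],[0,0,12],[0,0,15],[0,0,15.7]],"offset":[[0.002,0.035,0],[0.004,0.07,0],[0.006,0.1,0],[0.007,0.123,0],[0.007,0.132,0]],"hand":[0,0,0,0,0]}'
python3 -m inch '{"rot":[[0,0,0],[0,0,0]],"offset":[[0,0,0],[0,0,0]],"hand":[0,0]}'
```

```text
time: 14.45
eef_pos: [0.4695, 0.1377, 0.0668]
eef_rot: [[0.963, 0.268, 0.001], [0.268, -0.963, -0.002], [0.001, 0.002, -1.0]]
wrist_force: [0.4, 0.5, -1.5]
finger_gap: 0.0393
grasp_force: 45.9
time: 14.95
eef_pos: [0.4759, 0.275, 0.0663]
eef_rot: [[0.852, 0.524, 0.001], [0.524, -0.852, 0.003], [0.003, -0.002, -1.0]]
wrist_force: [0.3, 1.0, -1.8]
finger_gap: 0.0393
grasp_force: 45.9
time: 15.15
eef_pos: [0.476, 0.2693, 0.0656]
eef_rot: [[0.855, 0.518, -0.0], [0.518, -0.855, -0.002], [-0.001, 0.001, -1.0]]
wrist_force: [0.3, -0.8, -1.5]
finger_gap: 0.0389
grasp_force: 45.8
```

```bash
python3 -m inch '{"rot":[[0,0,0],[0,0,0],[0,0,0],[0,0,0],[0,0,0]],"offset":[[0.001,0.001,-0.008],[0.001,0.001,-0.016],[0.001,0.001,-0.023],[0.001,0.001,-0.027],[0.001,0.001,-0.029]],"hand":[0,0,0,0,0]}'
python3 -m inch '{"rot":[[0,0,0],[0,0,0]],"offset":[[0,0,-0.001],[0,0,-0.002]],"hand":[0,0]}'
python3 - <<'E'
from m import *
p,d=cams.grab_frame("side");cv2.imwrite("pics/s6.png",cv2.resize(p[210:330,170:330,::-1],None,fx=4,fy=4))
E
```

```text
time: 15.65
eef_pos: [0.4768, 0.2718, 0.0355]
eef_rot: [[0.854, 0.52, -0.001], [0.52, -0.854, -0.001], [-0.001, 0.0, -1.0]]
wrist_force: [-0.7, 0.3, -1.9]
finger_gap: 0.0393
grasp_force: 45.8
time: 15.85
eef_pos: [0.4772, 0.2723, 0.0345]
eef_rot: [[0.854, 0.52, 0.0], [0.52, -0.854, -0.0], [0.0, 0.0, -1.0]]
wrist_force: [-1.5, -1.4, 9.0]
finger_gap: 0.0392
grasp_force: 47.1
```

View pics/s6.png

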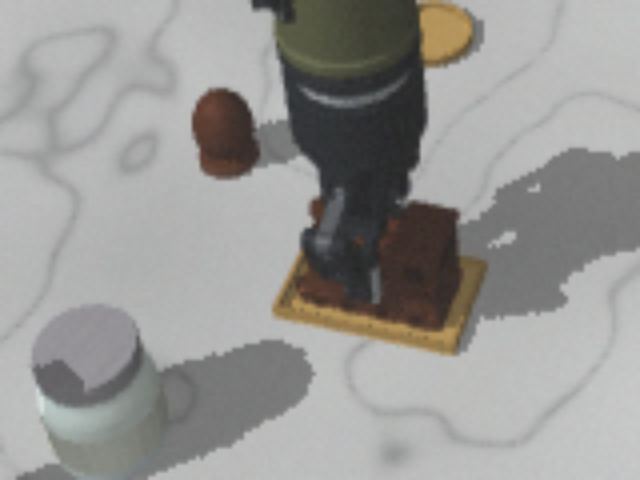

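The locomotive stands inside the long base, lined up with it (crop 380,270), and touches the floor. Release, then go to the small egg.

```bash
python3 -m inch '{"rot":[[0,0,0],[0,0,0],[0,0,0],[0,0,0],[0,0,0]],"offset":[[0,0,0.001],[0,0,0.001],[0,0,0.001],[0,0,0.001],[0,0,0.001]],"hand":[0.5,0.6,0.8,1,1]}'
python3 -m inch '{"rot":[[0,0,0],[0,0,0],[0,0,0],[0,0,0],[0,0,0]],"offset":[[0,0,0.02],[0,0,0.05],[0,0,0.08],[0,0,0.1],[0.02,0,0.1]],"hand":[1,1,1,1,1]}'
python3 -m inch '{"rot":[[0,0,0],[0,0,0],[0,0,0],[0,0,0],[0,0,0]],"offset":[[0.04,0,0],[0.08,0,0],[0.115,0,0],[0.14,0,0],[0.14,0.001,0]],"hand":[1,1,1,1,1]}'
python3 -m inch '{"rot":[[0,0,0]],"offset":[[0,0,0]],"hand":[1]}'
```

```text
time: 16.4
eef_pos: [0.4772, 0.2723, 0.0354]
eef_rot: [[0.854, 0.52, 0.0], [0.52, -0.854, 0.0], [0.0, 0.0, -1.0]]
wrist_force: [-0.4, 0.3, -0.1]
finger_gap: 0.0853
grasp_force: 0.0
time: 16.9
eef_pos: [0.496, 0.2735, 0.138]
eef_rot: [[0.853, 0.522, 0.001], [0.522, -0.853, 0.002], [0.002, -0.001, -1.0]]
wrist_force: [1.8, 0.5, -0.3]
finger_gap: 0.0854
grasp_force: 0.0
time: 17.4
eef_pos: [0.641, 0.2715, 0.1351]
eef_rot: [[0.856, 0.517, 0.004], [0.517, -0.856, -0.001], [0.003, 0.003, -1.0]]
wrist_force: [0.1, -0.7, 1.4]
finger_gap: 0.0852
grasp_force: 0.0
time: 17.5
eef_pos: [0.6366, 0.2732, 0.1347]
eef_rot: [[0.854, 0.52, -0.001], [0.52, -0.854, -0.0], [-0.001, -0.001, -1.0]]
wrist_force: [0.5, 0.1, 0.2]
finger_gap: 0.0852
grasp_force: 0.0
```

```bash
python3 -m inch '{"rot":[[0,0,0],[0,0,0],[0,0,0],[0,0,0],[0,0,0]],"offset":[[0,0,-0.03],[0,0,-0.06],[0,0,-0.09],[0,0,-0.105],[0,0,-0.111]],"hand":[1,1,1,1,1]}' 
python3 -m inch '{"rot":[[0,0,0],[0,0,0],[0,0,0],[0,0,0],[0,0,0]],"offset":[[0,0,0],[0,0,0],[0,0,0],[0,0,0],[0,0,0]],"hand":[0.8,0.7,0.6,0.5,0.4]}' 30
python3 -m inch '{"rot":[[0,0,0],[0,0,0],[0,0,0]],"offset":[[0,0,0],[0,0,0],[0,0,0]],"hand":[0.2,0,0]}' 30
```

```text
time: 18.0
eef_pos: [0.635, 0.2733, 0.0227]
eef_rot: [[0.854, 0.521, -0.004], [0.521, -0.854, -0.001], [-0.004, -0.001, -1.0]]
wrist_force: [0.1, -0.7, 0.6]
finger_gap: 0.0851
grasp_force: 0.0
time: 18.5
eef_pos: [0.6378, 0.2736, 0.0257]
eef_rot: [[0.854, 0.52, 0.002], [0.52, -0.854, 0.001], [0.002, 0.0, -1.0]]
wrist_force: [-0.4, -0.7, 5.2]
finger_gap: 0.0376
grasp_force: 29.7
time: 18.8
eef_pos: [0.6378, 0.2736, 0.0257]
eef_rot: [[0.854, 0.52, 0.002], [0.52, -0.854, 0.001], [0.002, 0.0, -1.0]]
wrist_force: [-1.9, -0.2, 5.9]
finger_gap: 0.0382
grasp_force: 29.8
```

```bash
python3 -m inch '{"rot":[[0,0,0],[0,0,0],[0,0,0],[0,0,0],[0,0,0]],"offset":[[0,0,0.008],[0,0,0.02],[0,0,0.035],[-0.001,-0.02,0.035],[-0.002,-0.05,0.035]],"hand":[0,0,0,0,0]}'
python3 -m inch '{"rot":[[0,0,0],[0,0,0],[0,0,0],[0,0,0],[0,0,0]],"offset":[[-0.002,-0.03,0],[-0.004,-0.06,0],[-0.006,-0.09,0],[-0.007,-0.112,0],[-0.007,-0.122,0]],"hand":[0,0,0,0,0]}'
python3 -m inch '{"rot":[[0,0,0],[0,0,0]],"offset":[[0,0,0],[0,0,0]],"hand":[0,0]}'
python3 - <<'E'
from m import *
p,d=cams.grab_frame("side");cv2.imwrite("pics/s7.png",cv2.resize(p[150:270,200:360,::-1],None,fx=4,fy=4))
E
```

```text
time: 19.3
eef_pos: [0.6357, 0.2265, 0.0614]
eef_rot: [[0.852, 0.523, 0.003], [0.523, -0.852, 0.004], [0.005, -0.002, -1.0]]
wrist_force: [0.2, -0.2, -1.0]
finger_gap: 0.0379
grasp_force: 30.2
time: 19.8
eef_pos: [0.6288, 0.0976, 0.0606]
eef_rot: [[0.856, 0.517, 0.001], [0.517, -0.856, -0.002], [-0.0, 0.003, -1.0]]
wrist_force: [0.4, -0.6, 0.0]
finger_gap: 0.0379
grasp_force: 30.2
time: 20.0
eef_pos: [0.6286, 0.1033, 0.0598]
eef_rot: [[0.854, 0.521, 0.001], [0.521, -0.854, 0.002], [0.002, -0.001, -1.0]]
wrist_force: [0.8, -0.2, -1.7]
finger_gap: 0.0381
grasp_force: 30.2
```

View pics/s7.png

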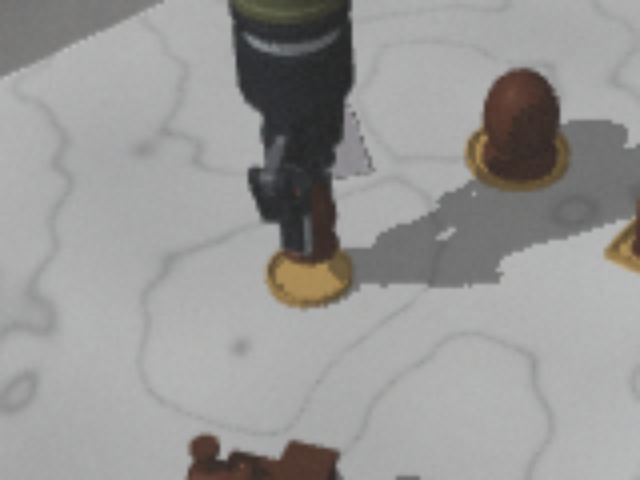

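The small egg hangs upright over the small round base (crop 310,250). Underside is about 34 mm up, so it goes down 31 mm.

```bash
python3 -m inch '{"rot":[[0,0,0],[0,0,0],[0,0,0],[0,0,0],[0,0,0]],"offset":[[0,-0.001,-0.008],[0,-0.001,-0.016],[0,-0.001,-0.023],[0,-0.001,-0.027],[0,-0.001,-0.029]],"hand":[0,0,0,0,0]}'
python3 -m inch '{"rot":[[0,0,0],[0,0,0]],"offset":[[0,0,-0.001],[0,0,-0.002]],"hand":[0,0]}'
```

```text
time: 20.55
eef_pos: [0.6277, 0.1003, 0.0294]
eef_rot: [[0.854, 0.52, -0.001], [0.52, -0.854, -0.0], [-0.001, -0.0, -1.0]]
wrist_force: [0.4, 0.8, 0.1]
finger_gap: 0.038
grasp_force: 30.2
time: 20.75
eef_pos: [0.6282, 0.1003, 0.0286]
eef_rot: [[0.854, 0.52, 0.0], [0.52, -0.854, -0.0], [-0.0, 0.0, -1.0]]
wrist_force: [-2.5, -0.3, 7.3]
finger_gap: 0.0382
grasp_force: 30.7
```

```bash
python3 -m inch '{"rot":[[0,0,0],[0,0,0],[0,0,0],[0,0,0],[0,0,0]],"offset":[[0,0,0.001],[0,0,0.001],[0,0,0.001],[0,0,0.001],[0,0,0.001]],"hand":[0.5,0.6,0.8,1,1]}'
python3 -m inch '{"rot":[[0,0,0],[0,0,0],[0,0,0],[0,0,0],[0,0,0]],"offset":[[0,0,0.02],[0,0,0.05],[0,0,0.09],[0,0,0.14],[0,0,0.18]],"hand":[1,1,1,1,1]}'
python3 -m inch '{"rot":[[0,0,0],[0,0,0],[0,0,0],[0,0,0],[0,0,0]],"offset":[[-0.04,0,0.02],[-0.08,0,0.04],[-0.12,0,0.05],[-0.14,0,0.05],[-0.15,0,0.05]],"hand":[1,1,1,1,1]}'
python3 - <<'E'
from m import *
from scipy.optimize import least_squares
p,d=cams.grab_frame("side");cv2.imwrite("pics/s8.png",p[:,:,::-1]);C=cloud("side",d).reshape(-1,3)
for nm,c0,r,zc in(("big",(.62,-.105),.03,.044),("small",(.629,.1015),.02,.0325)):
    Q=C[(np.hypot(*(C[:,:2]-c0).T)<.04)&(abs(C[:,2]-zc)<.35*zc)]
    s=least_squares(lambda c:np.hypot(*(Q[:,:2]-c).T)-r*.985,c0);print(nm,len(Q),((s.x-c0)*1000).round(1),C[np.hypot(*(C[:,:2]-c0).T)<.04][:,2].max())
for nm,c0,h in(("loco",(.476,.271),.03),("wagon",(.459,-.1075),.03)):
    Q=C[(np.hypot(*(C[:,:2]-c0).T)<.07)&(C[:,2]>.02)&(C[:,2]<.09)];print(nm,cv2.minAreaRect((Q[:,:2]*1000).astype(np.float32)),Q[:,2].max())
E
```

```text
time: 21.25
eef_pos: [0.6282, 0.1003, 0.0294]
eef_rot: [[0.854, 0.52, 0.0], [0.52, -0.854, -0.0], [0.0, 0.0, -1.0]]
wrist_force: [0.8, -0.5, -0.6]
finger_gap: 0.0854
grasp_force: 0.0
time: 21.75
eef_pos: [0.6285, 0.1003, 0.2119]
eef_rot: [[0.854, 0.52, 0.002], [0.52, -0.854, 0.0], [0.002, 0.001, -1.0]]
wrist_force: [1.1, 0.0, -0.3]
finger_gap: 0.0856
grasp_force: 0.0
time: 22.25
eef_pos: [0.4762, 0.1003, 0.2599]
eef_rot: [[0.854, 0.521, -0.0], [0.521, -0.854, -0.0], [-0.0, -0.0, -1.0]]
wrist_force: [0.4, 0.2, -0.2]
finger_gap: 0.0852
grasp_force: 0.0
big 147 [0.1 1. ] 0.08537223924934723
small 80 [-1.  -1.9] 0.06350347266558842
loco ((474.53961181640625, 271.3551025390625), (90.32095336914062, 44.900184631347656), 29.46038246154785) 0.07467632556681814
wagon ((457.6937561035156, -106.08299255371094), (60.674137115478516, 43.58590316772461), 9.25259780883789) 0.06818058067260135
```

View pics/s8.png

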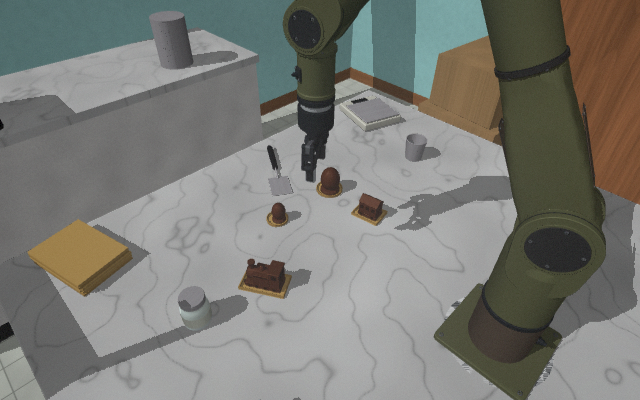

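All four figures stand in their bases: small egg (278,213), large egg (330,182), wagon (371,208), locomotive (265,277). They measure within about 2 mm of centre and at the right heights; the gripper is clear, and the jar and beaker have not moved.

```bash
python3 -c "
from cell import bot
print(bot.sign_off())"
```

```text
the job is handed in; nothing more can be done
None
```

The job is handed in at about 22 s: all four figures stand upright in their matching bases, within about 2 mm of centre by the last camera measurement, with the jar and beaker where they were; the judge returned no verdict.

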